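# Clear the board vise and try its jaw gap with a gauge blade

## Robot

A 7-joint arm with a two-finger parallel gripper is mounted at the origin on the work surface. World frame = base frame: x ahead of the robot, y to its left, z up, the work surface at z = 0. Lengths are in m, angles in degrees, forces in N, time in s.
With the tool pointing down it reaches from about 0.35 to 0.775 m from the base axis. Payload 3.1 kg.
Tool frame: the origin (TCP) lies on the centre line of the jaws, within the pads' length; the fingertips stand 17 mm ahead of it and the grasp point (between the pads) lies 2 mm behind it (robot.tip_reach is the distance from the TCP to the fingertips, in m); z points along the fingers, y is the direction in which the jaws open and shut (so a half turn about z gives the same grasp; the last joint's range is limited). The gripper opens to 85 mm and grips with 20 to 120 N. Pads are 22 mm wide; open, the fingers measure 114 mm over their backs; the gripper's body (76 mm by 85 mm) begins 54 mm behind the grasp point. The pads swing forward as they close: fully open they stand 13 mm farther back than shut.
Start: joints at [-75.04, 17.813, 0.802, 86.603, -0.252, 75.585, -1.558], TCP at [0.164, 0.525, 0.248] pointing down, gripper open.
Joint ranges: [-154.91, 154.91], [-16.99, 109.72], [-72.82, 74.43], [7.12, 147.25], [-82.49, 262.49], [11.32, 116.49], [-174.64, 174.64]. Speed limits (degrees/s): [159.86, 159.86, 180, 180, 180, 180, 180].

## Interface

Orientations are given as [roll, pitch, yaw] about the fixed x, y, z axes, in that order (R = Rz(yaw) Ry(pitch) Rx(roll)).
In Python, from station import robot, fingers, vision, workorder, recognise gives the robot as it stands. Calls block until the motion is done:
- robot.move_to(position, orientation): joint-space move of the TCP to a pose.
- robot.line_to(position, orientation=None, velocity=0.15, f_stop=None): straight line of the TCP; orientation=None keeps the orientation; velocity is the mean speed in m/s. With f_stop (N) it stops when the force on the tool has changed by that much, and returns True; else False.
- robot.move_j(angles): joint-space move.
- fingers.gripper_to(opening, force=None): opening from 0.0 (shut) to 1.0 (fully open); force is the grip in N (None keeps the last); returns when the fingers have stopped.
- robot.pause(seconds).
- robot.inverse_kinematics(position, orientation): joint angles nearest the present ones, or None.
- vision.grab_frame(name): name is "side" or "top" or "wrist"; returns the picture (480x640x3 uint8, red, green, blue); there is no depth.
- vision.calibration(name): a dict with "mtx" (3x3 intrinsics, pixels), "extrinsics" (4x4, takes a point from world to camera coordinates); the wrist camera has in their place "T_tool_cam" (4x4, takes a point from camera to tool coordinates, whose origin is the TCP and whose axes are the flange's). Camera axes: x right, y up, looking along -z (the intrinsics and any distortion apply to the point x, -y, -z); pixel columns grow to the right and rows downward; lengths in m; the calibration is good to about 2 mm. A picture is of the moment at which its call begins: read the wrist's pose just before it. calibration takes no time and is no camera call.
A pose or a line that the arm cannot do raises robot.PlanningError and nothing moves.
- workorder.close_job(): hands the job in, once; it reports no verdict.
Trained networks look in the newest picture that a camera, given by its name, has taken for a name from the list of things; names that differ only in an ending like _2 or _b are one class to them, and where a whole thing is asked for, a point or a joint stands for the part that bears it (a point fixed in the world has none). Each returns a list of dicts, best first, with "p" (0 to 1); they miss things now and then, are a little off and sometimes report something else, mostly with a low value. They report only what shows in the picture. A call takes as long as a camera call.
- recognise(label, camera): "rect" ([centre column, centre row, width, height] in pixels, round what is visible of it).
Readings, each from a call of its own:
- robot.current_time_s(): time.
- robot.current_joint_positions(): joint angles.
- robot.current_dq(): joint speeds.
- robot.current_joint_torque(): joint torques, N m.
- robot.current_tool_pos(): TCP position.
- robot.current_eef_rot(): TCP orientation.
- robot.current_contact_force(): force on the tool from outside, world axes, zero at the start.
- robot.current_torque(): the same for the moment, N m.
- robot.current_finger_gap(): opening from 0.0 (shut) to 1.0 (fully open).
Only numpy, scipy, OpenCV 4.12 (cv2) and the standard library are available. Lean on these libraries where they do the work, as an engineer would, in place of code of your own. Each camera call takes 0.05 s, during which the arm holds its last target.

## Task

Sweep the three scraps off the vise jaws into the green tray with the brush, touching them with nothing else, then stand the brush back upright on the bench and let go of it. Take the yellow-handled gauge from its holder and slide its blade upright down into the slot between the jaws, flat against the fixed jaw, until it drags snugly between both plates, without forcing it. Finish while still holding it in the slot at that depth; leave the can, the meter and the mug alone.

Things in the scene. Friction and masses are not known exactly. Their poses are not given: they have to be found in the camera images.
- slot (a point): Upper inner edge of the vise's fixed jaw, mid-length, on the jaw tops' level (75 mm above the bench). x points into the fixed jaw, y along the slot, z up; the slot lies on the -x side. The fixed face (x = 0) is upright. The slot is 8.5 to 10.2 mm wide at the top (varies) and narrows by 0.176 mm per mm of depth. A 3 mm blade flat on the fixed face meets the brass plate 31 to 41 mm down.
- pad: Brass sprung plate facing the fixed jaw, 90 mm long, reaching 48 mm down, leaning 10 degrees so that the slot narrows downwards. A spring of 8 N per mm pushes it to the fixed jaw; it yields up to 3.5 mm along local -x. Origin 20 mm above the bench near the fixed face (take the slot's place from slot).
- vise: Blue board vise fixed to the bench, axes as slot, origin on the bench 75 mm below it. Two steel jaws, flat tops 75 mm above the bench, 100 mm long (y); fixed jaw x 0 to 45 mm, other jaw to about x -60 mm. Floor of the slot 55 mm below the tops. Screw block 50 mm high at x -108 mm, knob to x -132 mm.
- tray (a point): Green catch tray attached to the vise at the -y end of its jaws: 150 (x) by 120 (y) by 45 mm high, walls 3 mm, open on top. The point is the middle of its inner floor, 3 mm above the bench; axes as the vise's. It begins 5 mm past the end of the jaws.
- scrap_a: Orange plastic scrap block, 18 x 16 x 16 mm.
- scrap_b: Copper scrap slug, 18 mm across, 16 mm high.
- scrap_c: Black plastic scrap block, 19 x 17 x 14 mm.
- scrap_a_mid (a point): Middle of the orange scrap block (18 x 16 x 16 mm). At the start it lies on the jaw tops within 34 mm of the slot's middle along y and 10 mm across.
- scrap_b_mid (a point): Middle of the copper scrap slug (18 mm across, 16 mm high). At the start it lies on the jaw tops within 34 mm of the slot's middle along y and 10 mm across.
- scrap_c_mid (a point): Middle of the black scrap block (19 x 17 x 14 mm). At the start it lies on the jaw tops within 34 mm of the slot's middle along y and 10 mm across.
- brush: The bench brush (120 g), standing on its bristles; origin at the underside's centre, axes as brush_mid.
- brush_mid (a point): Middle of the bench brush, 57.5 mm above its underside: dark stiff bristle block 86 (x) by 20 to 23 (y) by 30 mm high at the bottom, red back 92 x 26 mm from 30 to 44 mm, then an upright square wooden handle 24 x 24 mm up to 115 mm. x is along the wide side; it sweeps along its y. It stands on the bench by itself.
- holder: Grey holder block, 70 x 70 mm, 80 mm high, fixed to the bench, with an upright hole in which the gauge stands. Origin at its underside.
- gauge: The gauge (100 g); origin at the tip, axes as gauge_mid.
- gauge_mid (a point): Middle of the gauge's yellow handle, 92.5 mm above the blade's tip. Handle 16 (x) by 32 (y) by 45 mm high; steel blade 70 mm straight down below it, 3 mm thick (x), 16 mm wide (y). At the start the handle rests on the holder's top; lift straight up. Snug: 3 to 5 mm deeper than where it first touches both plates; pushing it down then takes about 5 to 7 N; 10 N is too much.
- gauge_tip (a point): Centre of the blade's lower end.
- spray: White and red spray can, 52 mm across, 150 mm high; leave alone. Origin at its underside.
- meter: Green hand meter lying flat, 75 x 140 x 32 mm; leave alone. Origin at its underside.
- mug: Blue mug, 76 mm across, 85 mm high; leave alone. Origin at its underside.

How it is judged (in metres and radians):
On the way, in this order (a step that is already met when the one before it is completed fails the run):
1. all three scraps lie in the tray (x of scrap_a_mid in the frame of tray between -0.075 and 0.075 m and y of scrap_a_mid in the frame of tray between -0.06 and 0.06 m and z of each of scrap_a_mid, scrap_b_mid, scrap_c_mid in the frame of tray below 0.04 m and x of scrap_b_mid in the frame of tray between -0.075 and 0.075 m and y of scrap_b_mid in the frame of tray between -0.06 and 0.06 m and x of scrap_c_mid in the frame of tray between -0.075 and 0.075 m and y of scrap_c_mid in the frame of tray between -0.06 and 0.06 m), for 0.2 s.
2. the brush stands on the bench, released (height (world z) of brush_mid below 0.064 m and angle between brush_mid's own z axis and vertical below 0.2 rad and contact force between brush and the arm below 0.1 N and contact force between brush and vise below 0.1 N), for 0.2 s.
3. the blade is snug between both plates (contact force between gauge and pad between 2.5 and 10 N and contact force between gauge and vise above 1 N and z of gauge_tip in the frame of slot between -0.05 and -0.022 m and y of gauge_tip in the frame of slot between -0.037 and 0.037 m and x of gauge_tip in the frame of slot between -0.012 and 0.003 m and angle between gauge_tip's own z axis and vertical below 0.15 rad and angle between the y axis of gauge_tip and the y axis of slot, either way round below 0.2 rad and contact force between gauge and the fingers above 2 N and contact force between gauge and holder below 0.1 N and linear speed of gauge below 0.01 m/s), for 0.5 s.
At the end, for the whole second after the job is handed in: Scraps in the tray; brush upright on the bench (0.2 rad), released; gauge held at rest in the slot (tilt 0.15, yaw 0.2 rad, within 37 mm of its middle), tip 22 to 50 mm below the jaw tops, pressing the brass plate with 2.5 to 10 N and the fixed jaw with over 1 N (all of step 1 and all of step 2 and all of step 3); the arm keeps its last pose, push and grip.
It fails at once if a scrap is touched by the robot itself instead of the brush (contact force between any of scrap_a, scrap_b, scrap_c and the arm above 0.3 N or contact force between any of scrap_a, scrap_b, scrap_c and the fingers above 0.3 N).
It fails at once if a scrap is pushed with the gauge (contact force between any of scrap_a, scrap_b, scrap_c and gauge above 0.3 N).
It fails at once if the gauge is forced into the slot: more than 18 N on the sprung plate (contact force between gauge and pad above 18 N).
It fails at once if the can, the meter or the mug is moved by more than 20 mm (distance of any of spray, meter, mug from where it was at the start of the episode above 0.02 m).
It also fails if it takes over 70 s, if anything falls off the work surface, if the arm or the gripper's body presses on something with over 40 N, if the wrist force passes 120 N, or if a joint passes its speed limit or range.

## Working session

There is one attempt and no reset: what is moved stays moved. The work goes in short steps, each a Python script; the robot and the scene stay as the last script left them, time stands still between calls to the robot, and variables do not carry over. Pictures are saved under pics/ and viewed, and the job is handed in when it is done.

```bash
ls -la; mkdir -p pics
cat > a.py <<'E'
from station import robot, fingers, vision, workorder, recognise
import cv2, numpy as np
print(robot.current_time_s(), robot.current_tool_pos(), robot.current_eef_rot(), robot.tip_reach)
for n in ("side","top"):
    im=vision.grab_frame(n); cv2.imwrite(f"pics/{n}0.png",im[:,:,::-1])
    c=vision.calibration(n); print(n,c)
    for l in ["slot","vise","pad","tray","scrap_a","scrap_b","scrap_c","brush","holder","gauge","spray","meter","mug"]:
        try:
            r=recognise(l,n); print(l,[(np.round(d["rect"],1).tolist(),round(d["p"],2)) for d in r[:3]])
        except Exception as e: print(l,repr(e))
print(vision.calibration("wrist"))
print(robot.current_time_s())
E
python3 a.py
```

```text
total 12
drwxr-xr-x  3 agent agent 4096 Dec  6 10:39 .
drwxr-xr-x 23 root  root  4096 Dec  6 10:39 ..
drwxr-xr-x  2 agent agent 4096 Dec  6 10:39 pics
0.0 [0.16378687 0.52431991 0.24721357] [-1.79864707e+02  6.28641971e-03  1.62655822e+02] 0.017
side {'mtx': array([[462.51525244,   0.        , 325.42933038],
       [  0.        , 462.51525244, 235.08857882],
       [  0.        ,   0.        ,   1.        ]]), 'extrinsics': array([[ 0.96384587, -0.26637114,  0.00689565, -0.60145295],
       [ 0.20061198,  0.74244702,  0.63916137, -0.16739268],
       [-0.1753738 , -0.6146697 ,  0.76904173, -0.80396384],
       [ 0.        ,  0.        ,  0.        ,  1.        ]])}
slot [([269.9, 276.9, 115.9, 126.8], 0.85)]
vise [([270.6, 279.1, 116.6, 126.5], 0.81), ([287.0, 410.7, 64.8, 55.8], 0.65), ([239.5, 139.2, 17.8, 25.3], 0.59)]
pad [([278.4, 240.4, 7.5, 53.5], 0.56), ([268.6, 277.6, 110.6, 128.6], 0.3)]
tray [([268.4, 278.2, 109.7, 131.2], 0.58), ([279.3, 243.2, 13.2, 12.1], 0.35), ([241.9, 139.2, 16.7, 24.9], 0.35)]
scrap_a [([286.4, 218.8, 7.9, 12.5], 0.63), ([286.6, 231.3, 11.7, 9.2], 0
[... 1864 characters left out ...]
.6, 41.5, 50.9], 0.3)]
meter [([251.9, 167.8, 75.9, 44.2], 0.81), ([429.8, 184.5, 53.5, 48.8], 0.68)]
mug [([430.4, 183.0, 51.9, 52.6], 0.67), ([317.9, 285.1, 10.3, 6.0], 0.55)]
{'mtx': array([[364.08638683,   0.        , 321.63918579],
       [  0.        , 364.08638683, 236.23451596],
       [  0.        ,   0.        ,   1.        ]]), 'T_tool_cam': array([[-6.42541085e-04,  9.49670451e-01,  3.13250094e-01,
         8.02771723e-02],
       [ 9.99999764e-01,  6.86138522e-04, -2.89370896e-05,
        -8.57623073e-04],
       [-2.42413655e-04,  3.13250001e-01, -9.49670668e-01,
        -1.26306937e-01],
       [ 0.00000000e+00,  0.00000000e+00,  0.00000000e+00,
         1.00000000e+00]])}
1.4
```

View pics/side0.png

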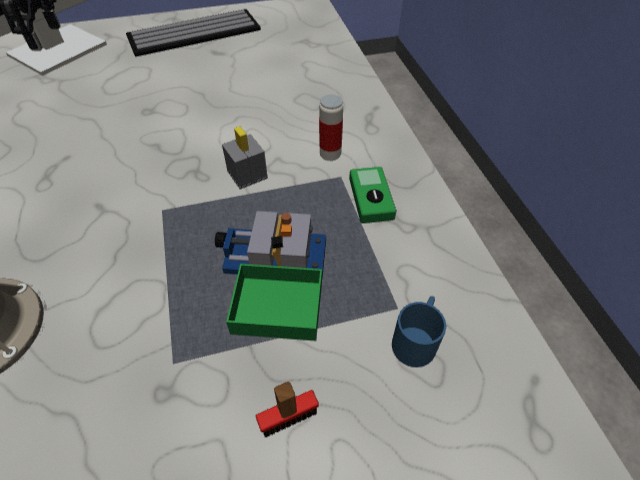

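View pics/top0.png

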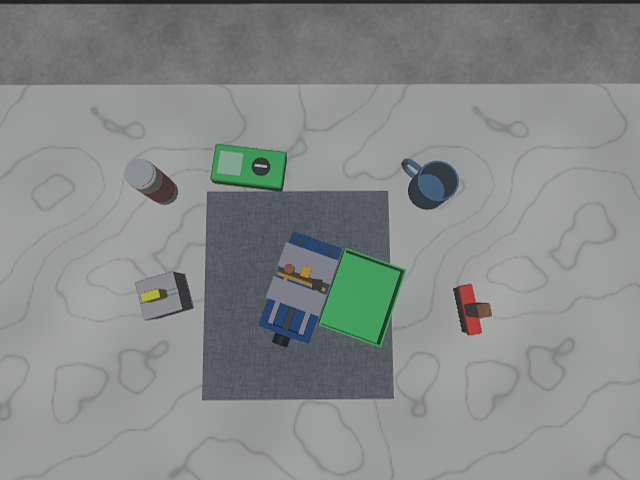

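```bash
python3 -c "
import cv2
a=cv2.imread('pics/top0.png');cv2.imwrite('pics/top0z.png',cv2.resize(a[220:360,250:510],None,fx=3,fy=3,interpolation=cv2.INTER_CUBIC))
a=cv2.imread('pics/side0.png');cv2.imwrite('pics/side0z.png',cv2.resize(a[200:350,200:340],None,fx=4,fy=4,interpolation=cv2.INTER_CUBIC))
"
```

```text
(no output)
```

View pics/top0z.png

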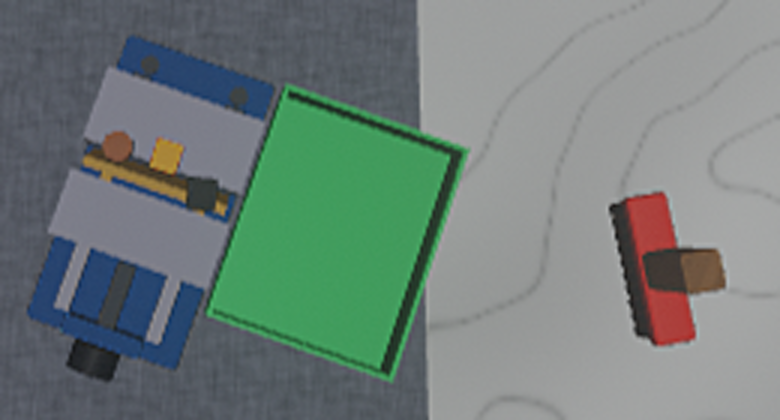

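View pics/side0z.png

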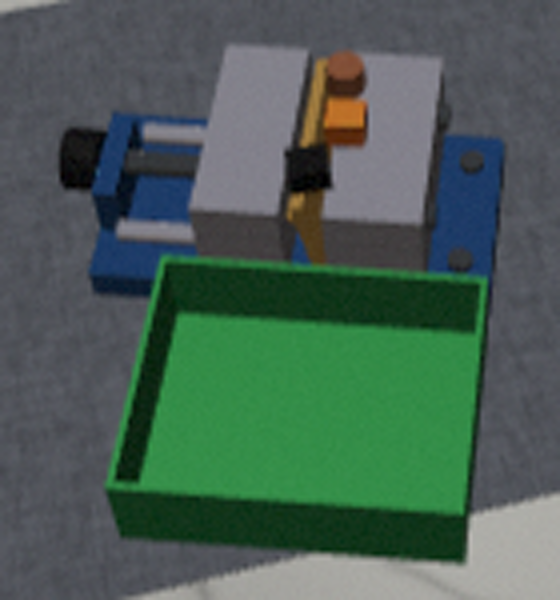

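Top view: the vise sits at about (305,290) with its fixed jaw toward image top (world +x). The tray is to its right, the brush at (472,309) and the gauge/holder at (160,296). The copper, orange and black scraps run from the +y end to the tray end. Next I'll fit the poses using both cameras.

```bash
cat > h.py <<'E'
from station import robot, fingers, vision, workorder, recognise
import cv2, numpy as np
from scipy.optimize import least_squares
from scipy.spatial.transform import Rotation as R
def camT(name, pose=None):
    c=vision.calibration(name)
    if name!="wrist": return c["mtx"],c["extrinsics"]
    p,o=pose
    T=np.eye(4);T[:3,:3]=R.from_euler("xyz",o,degrees=True).as_matrix();T[:3,3]=p
    return c["mtx"],np.linalg.inv(T@c["T_tool_cam"])
def proj(P,KT):
    K,E=KT;P=np.atleast_2d(P)
    c=P@E[:3,:3].T+E[:3,3]; c=c*[1,-1,-1]
    u=c@K.T; return u[:,:2]/u[:,2:]
def atz(uv,z,KT):
    K,E=KT;d=np.linalg.inv(K)@[uv[0],uv[1],1]*[1,-1,-1]
    d=E[:3,:3].T@d;o=-E[:3,:3].T@E[:3,3]
    return o+d*(z-o[2])/d[2]
def snap(name,fn,pose=None):
    p=(robot.current_tool_pos(),robot.current_eef_rot())
    im=vision.grab_frame(name);cv2.imwrite("pics/"+fn,im[:,:,::-1]);return im,p
def rz(a): 
    a=np.radians(a);return np.array([[np.cos(a),-np.sin(a),0],[np.sin(a),np.cos(a),0],[0,0,1]])
E
cat > fit.py <<'E'
from h import *
T=camT("top");S=camT("side")
tz=np.array([[287,85],[469,150],[391,382],[207,315]])/3+[250,220]
sz=np.array([[490,280],[465,512],[107,487],[160,257]])/4+200
jt=np.array([[108,67],[272,118],[205,290],[48,235]])/3+[250,220]
js=np.array([[443,58],[428,222],[190,210],[228,45]])/4+200
def model(p):
    x,y,a,tx,mx=p
    tr=np.array([[75+tx,-55,45],[75+tx,-175,45],[-75+tx,-175,45],[-75+tx,-55,45]])/1e3
    jw=np.array([[45,50,75],[45,-50,75],[mx,-50,75],[mx,50,75]])/1e3
    f=lambda q:q@rz(a).T+[x,y,0]
    return f(tr),f(jw)
def res(p,d=False):
    a,b=model(p)
    L=[proj(a,T)-tz,proj(b,T)-jt,proj(a,S)-sz,proj(b,S)-js]
    if d: print([np.round(l,1).tolist() for l in L])
    return np.concatenate(L).ravel()
s=least_squares(res,[.5,.02,-20,0,-60],x_scale=[.01,.01,1,1,1],loss="soft_l1")
print(s.x,s.cost);res(s.x,True)
x,y,a,_,_=s.x
print("top of scraps in vise frame:")
for n,uv,z in [("cu",(118,147),.091),("or",(168,154),.091),("bk",(202,194),.089)]:
    w=atz(np.array(uv)/3+[250,220],z,T); print(n,w,rz(a).T@(w-[x,y,0])*1e3)
# brush top and holder/gauge
print("brush handle top",atz((250+706/3,220+270/3),.115,T),"side",atz((287.5,386.5),.115,S))
print("gauge handle",atz((150,296),.125,T),"side",atz((240,129),.125,S))
E
python3 fit.py
```

```text
[ 5.49761452e-01  1.57388546e-02 -1.97367579e+01 -1.66424938e+00
 -6.11755436e+01] 9.145370348928306
[[[-1.0, -0.7], [-0.6, -1.0], [0.0, -0.5], [-0.9, -0.4]], [[-0.3, -1.1], [-2.5, 0.3], [0.3, -0.5], [-0.6, -1.1]], [[-0.6, 0.1], [-0.2, 1.5], [-0.8, 1.4], [-0.1, 0.5]], [[0.7, 0.6], [-0.8, 1.4], [-0.7, 0.6], [-0.7, 0.6]]]
top of scraps in vise frame:
cu [0.55789747 0.04044837 0.091     ] [-0.68631979 26.0054585  91.        ]
or [0.55365274 0.01122686 0.091     ] [ 5.18639139 -2.932844   91.        ]
bk [ 0.53032135 -0.00852818  0.089     ] [-10.10312023 -29.40635285  89.        ]
brush handle top [ 0.48530159 -0.29191658  0.115     ] side [ 0.49153909 -0.28312601  0.115     ]
gauge handle [0.51198606 0.27091563 0.125     ] side [0.51431446 0.27826822 0.125     ]
```

```bash
python3 -c "
import cv2
a=cv2.imread('pics/top0.png');b=cv2.imread('pics/side0.png')
f=lambda a:cv2.resize(a,(400,280),interpolation=cv2.INTER_CUBIC)
o=cv2.vconcat([cv2.hconcat([f(a[270:340,435:535]),f(a[260:330,115:215])]),cv2.hconcat([f(b[370:440,240:340]),f(b[120:190,200:300])])])
cv2.imwrite('pics/bz.png',o)"
```

```text
(no output)
```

View pics/bz.png

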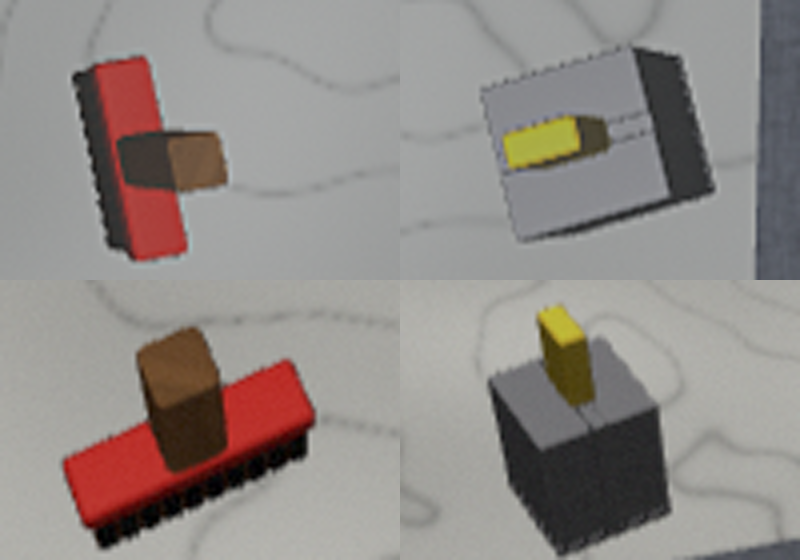

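```bash
cat > fit2.py <<'E'
from h import *
T=camT("top");S=camT("side")
def fitbox(name,obs,x0):
    def res(p,pr=False):
        L=[]
        for dx,dy,z,uv,c in obs:
            q=np.array([[dx,dy],[dx,-dy],[-dx,-dy],[-dx,dy]])/2e3
            P=np.c_[q,np.full(4,z)]@rz(p[2]).T+[p[0],p[1],0]
            m=proj(P,c)
            d=np.linalg.norm(m[:,None]-uv[None],axis=2); 
            L.append(m-uv[d.argmin(1)])
        if pr: print([np.round(l,1).tolist() for l in L])
        return np.concatenate(L).ravel()
    s=least_squares(res,x0,x_scale=[.01,.01,1],loss="soft_l1");print(name,s.x,s.cost);res(s.x,True)
A=lambda l,o:np.array(l)/4+o
fitbox("brush",[(92,26,.044,A([(95,66),(150,57),(188,250),(135,262)],[435,270]),T),
 (24,24,.115,A([(168,137),(218,132),(228,185),(178,190)],[435,270]),T),
 (92,26,.044,A([(65,180),(290,80),(315,130),(90,245)],[240,370]),S),
 (24,24,.115,A([(138,70),(195,47),(217,93),(162,125)],[240,370]),S)],[.488,-.288,-100])
fitbox("gauge",[(16,32,.125,A([(103,135),(175,116),(181,150),(109,170)],[115,260]),T),
 (16,32,.125,A([(138,36),(160,26),(186,55),(160,66)],[200,120]),S)],[.513,.274,15])
fitbox("holder",[(70,70,.08,A([(81,90),(233,46),(271,196),(119,242)],[115,260]),T),
 (70,70,.08,A([(89,100),(205,60),(259,127),(146,168)],[200,120]),S)],[.513,.274,15])
E
python3 fit2.py
```

```text
brush [   0.48572488   -0.28947481 -170.75499826] 17.83633203815539
[[[-0.2, 0.3], [-0.8, -0.3], [-1.1, -1.2], [-1.2, -1.3]], [[0.3, -0.6], [-1.0, 0.5], [-1.5, -0.4], [-0.2, -1.5]], [[-2.0, 1.2], [-1.7, 0.5], [-0.0, -0.4], [0.8, 2.9]], [[-1.3, 2.7], [-1.7, 0.2], [0.5, -1.1], [1.7, 3.2]]]
gauge [ 0.51286572  0.27011262 15.32644174] 2.0347941474077462
[[[-0.7, -0.3], [0.0, -0.8], [0.7, 0.0], [-0.1, 0.3]], [[0.3, -0.3], [0.1, 0.7], [-0.5, 0.4], [-1.2, -0.5]]]
holder [ 0.5135233   0.2701245  16.25131431] 3.0405647922132273
[[[-0.4, -0.6], [0.2, -0.9], [0.6, -0.2], [-0.3, -0.1]], [[-0.6, -0.7], [0.2, 0.1], [-1.5, 1.2], [-0.8, -0.2]]]
```

```bash
cat > s1.py <<'E'
from h import *
q=robot.inverse_kinematics([.486,-.2895,.24],[180,0,10.5]);print(q)
robot.move_to([.486,-.2895,.24],[180,0,10.5])
im,p=snap("wrist","w1.png");print(p,robot.current_time_s())
print([ (np.round(d["rect"],1),d["p"]) for d in recognise("brush","wrist")[:2]])
for z,dx,dy in((.115,24,24),(.044,92,26)):
    P=np.array([[dx,dy],[dx,-dy],[-dx,-dy],[-dx,dy]])/2e3
    print(z,proj(np.c_[P,[z]*4]@rz(10.5).T+[.486,-.2895,0],camT("wrist",p)).round(1).tolist())
E
python3 s1.py
```

```text
[ -5.7927366   25.4349786   50.29025423  86.24121892 -19.7722278
  77.60757548 -33.48428241]
(array([ 0.48681184, -0.28823669,  0.23979678]), array([-1.79958965e+02, -1.07763491e-02,  1.06409421e+01])) 4.5167
[(array([322.2, 205.1,  25.7,  95.8]), 0.74)]
0.115 [[305.5, 218.2], [339.1, 218.3], [338.5, 249.8], [305.9, 249.7]]
0.044 [[307.4, 158.7], [337.3, 158.8], [335.8, 257.2], [308.4, 257.2]]
```

View pics/w1.png

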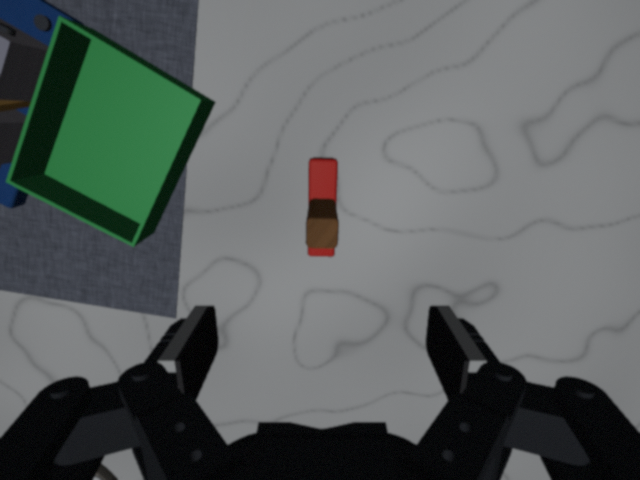

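```bash
cat > s2.py <<'E'
from h import *
robot.line_to([.486,-.2895,.082],[180,0,10.5],velocity=.12)
print(robot.current_tool_pos(),robot.current_eef_rot())
fingers.gripper_to(0.0,force=50)
print(robot.current_finger_gap(),robot.current_tool_pos(),robot.current_contact_force())
p=robot.current_tool_pos()
robot.line_to([.486,-.2895,.18],velocity=.15)
print(robot.current_tool_pos(),robot.current_contact_force(),robot.current_finger_gap())
im,p=snap("wrist","w2.png");snap("top","t2.png");snap("side","sd2.png");print(p,robot.current_time_s())
E
python3 s2.py
```

```text
[ 0.48654682 -0.28997584  0.082829  ] [ 1.79934726e+02 -7.61232301e-02  1.05034907e+01]
0.27284216779711523 [ 0.48616294 -0.2894041   0.08220623] [0.73795363 0.23426388 1.37611754]
[ 0.48540011 -0.2888452   0.17889959] [-0.03516347  0.17500834 -1.63772672] 0.27670947111323513
(array([ 0.48540011, -0.2888452 ,  0.17889959]), array([-1.79909206e+02,  8.57101324e-02,  1.05011523e+01])) 7.5667
```

View pics/w2.png

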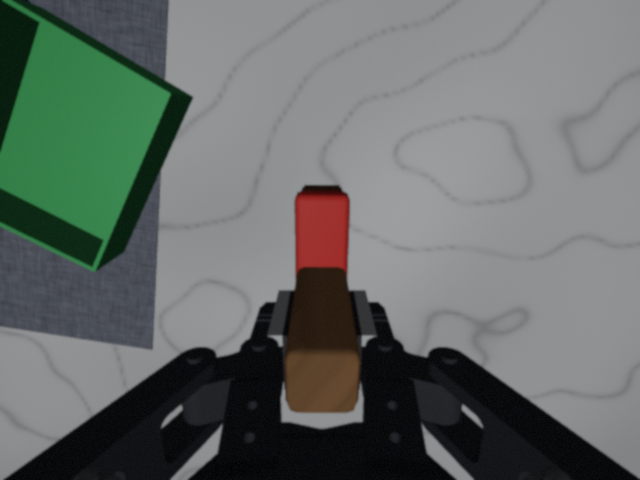

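View pics/sd2.png

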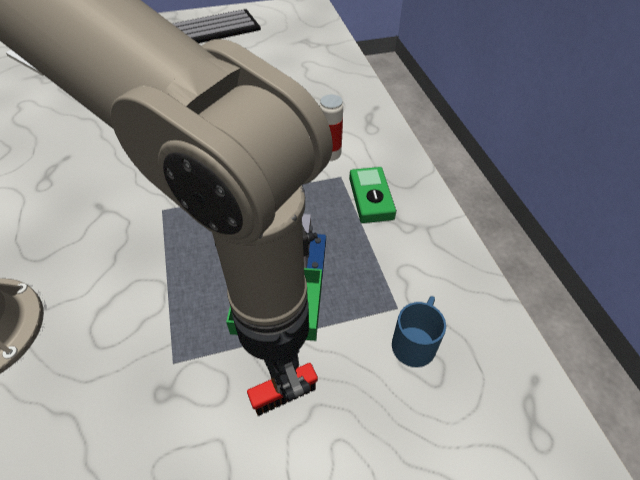

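```bash
cat >> h.py <<'E'
VX,VY,VA=.54976,.01574,-19.74
def V(x,y,z): # vise-frame mm -> world
    return rz(VA)@np.array([x,y,0])/1e3+[VX,VY,z]
E
cat > s3.py <<'E'
from h import *
o=[180,0,VA]
robot.line_to([.486,-.2895,.25],velocity=.2)
robot.move_to(V(-2,56,.25),o)
print(robot.current_tool_pos()-V(-2,56,.25),robot.current_eef_rot())
f=robot.line_to(V(-2,56,.159),o,velocity=.1,f_stop=8)
print(f,robot.current_tool_pos()-V(-2,56,.159),robot.current_contact_force())
snap("wrist","w3.png");snap("side","sd3.png");snap("top","t3.png");print(robot.current_time_s())
E
python3 s3.py
```

```text
[-0.00028805 -0.00194108 -0.00039128] [ 1.79908852e+02  1.21675323e-02 -1.98802321e+01]
False [ 0.00062621 -0.00017909  0.00075435] [-1.02640706 -0.09295295 -1.34256368]
10.65
```

View pics/w3.png

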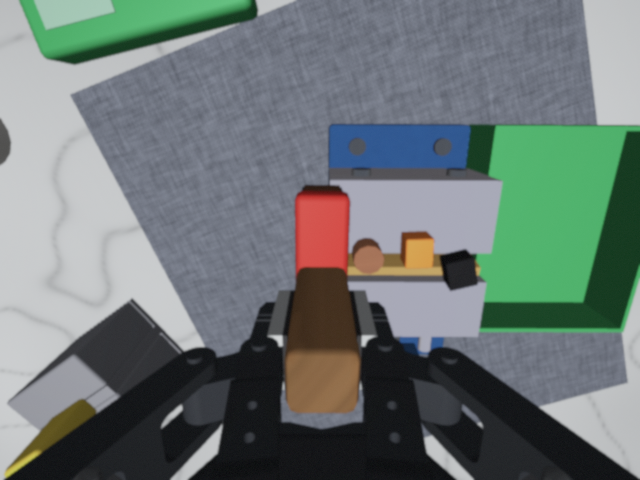

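View pics/sd3.png

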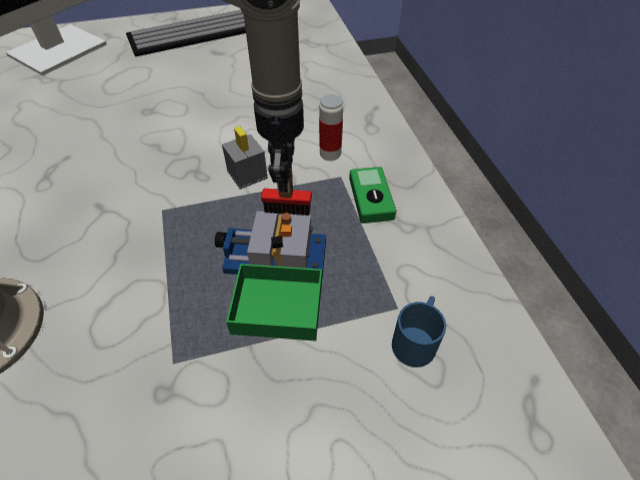

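The wrist view shows the brush square to the jaws at about (322,250), just behind the copper slug. The orange and black scraps are ahead of it toward the tray, so I'll sweep now.

```bash
cat > s4.py <<'E'
from h import *
o=[180,0,VA]
f=robot.line_to(V(-2,-20,.159),o,velocity=.08,f_stop=15)
print(f,robot.current_tool_pos()-V(-2,-20,.159),robot.current_contact_force())
snap("wrist","w4.png")
if not f:
    f=robot.line_to(V(-2,-66,.159),o,velocity=.08,f_stop=15)
    print(f,robot.current_tool_pos()-V(-2,-66,.159),robot.current_contact_force())
    snap("wrist","w5.png");print(robot.current_time_s())
E
python3 s4.py; python3 -c "
import cv2
cv2.imwrite('pics/c4.png',cv2.hconcat([cv2.resize(cv2.imread('pics/w%d.png'%i),(400,300)) for i in (4,5)]))"
```

```text
False [ 2.40605229e-04  8.29458529e-04 -8.29358909e-05] [ 0.1599147   0.40665325 -1.27660609]
False [1.01805326e-04 2.91859823e-04 1.88266214e-05] [ 0.12014504  1.01488663 -1.16262673]
12.575
```

View pics/c4.png

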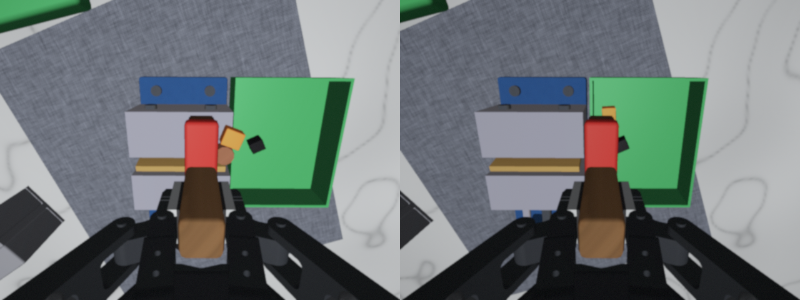

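```bash
cat > s5.py <<'E'
from h import *
o=[180,0,VA]
robot.line_to(V(-2,-66,.235),o,velocity=.2)
snap("wrist","w6.png");snap("side","sd6.png")
for l in ["scrap_b"]:
  for c in ("wrist","side"):
    print(c,[(np.round(d["rect"],1).tolist(),round(d["p"],2)) for d in recognise(l,c)[:4]])
print(robot.current_time_s())
E
python3 s5.py; python3 -c "
import cv2
a=cv2.imread('pics/sd6.png')[200:350,200:350]
cv2.imwrite('pics/c6.png',cv2.hconcat([cv2.resize(cv2.imread('pics/w6.png'),(480,360)),cv2.resize(a,(320,360))]))"
```

```text
wrist [([331.8, 167.4, 18.5, 18.1], 0.79), ([353.4, 206.8, 5.0, 17.9], 0.55), ([313.0, 229.4, 285.8, 221.2], 0.23)]
side [([270.1, 279.6, 110.9, 126.4], 0.64), ([299.4, 291.1, 13.5, 10.1], 0.59), ([284.0, 285.5, 10.6, 9.6], 0.42)]
13.3083
```

View pics/c6.png

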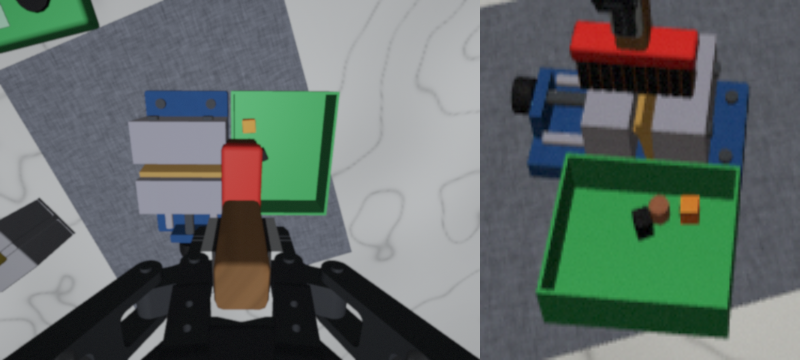

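All three scraps are on the tray floor. Next I'll stand the brush back where it was.

```bash
cat > s6.py <<'E'
from h import *
robot.move_to([.486,-.2895,.24],[180,0,10.5])
robot.line_to([.486,-.2895,.090],[180,0,10.5],velocity=.2)
f=robot.line_to([.486,-.2895,.079],[180,0,10.5],velocity=.02,f_stop=4)
print(f,robot.current_tool_pos(),robot.current_contact_force())
fingers.gripper_to(0.8)
print(robot.current_finger_gap(),robot.current_contact_force())
robot.line_to([.486,-.2895,.20],[180,0,10.5],velocity=.2)
snap("wrist","w7.png");snap("side","sd7.png");print(robot.current_time_s())
E
python3 s6.py; python3 -c "
import cv2
a=cv2.imread('pics/sd7.png')[200:450,200:400]
cv2.imwrite('pics/c7.png',cv2.hconcat([cv2.resize(cv2.imread('pics/w7.png'),(400,300)),cv2.resize(a,(240,300))]))"
```

```text
True [ 0.48637565 -0.28955603  0.0820977 ] [0.30822511 0.1514158  4.92808151]
0.7994432216950402 [-0.69898035 -0.82612938 -0.10562118]
16.9833
```

View pics/c7.png

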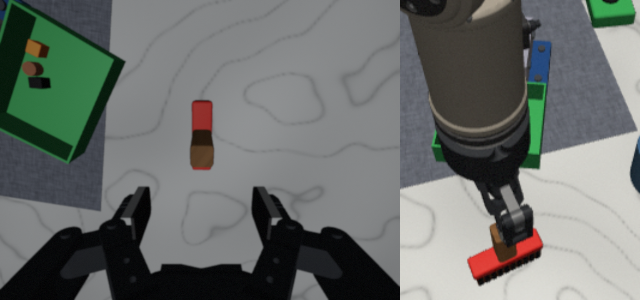

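```bash
cat > s7.py <<'E'
from h import *
o=[180,0,VA+90]
robot.move_to(V(-4,0,.20),o)
robot.pause(.2)
im,p=snap("wrist","w8.png");print(p,robot.current_time_s())
KT=camT("wrist",p);np.save("p8.npy",np.r_[p[0],p[1]])
for q in ([0,50],[0,0],[0,-50],[45,50],[45,-50],[-9.5,50],[-9.5,-50]): print(q,proj(V(*q,.075),KT).round(1))
E
python3 s7.py;python3 -c "
import cv2
a=cv2.imread('pics/w8.png')[60:340,200:440]
cv2.imwrite('pics/c8.png',cv2.resize(a,None,fx=2.14,fy=2.14,interpolation=cv2.INTER_CUBIC))"
```

```text
(array([0.54602505, 0.01490998, 0.20011982]), array([1.79971679e+02, 3.56615760e-02, 7.00378867e+01])) 18.425
[0, 50] [[325.7 158.8]]
[0, 0] [[325.8 229.1]]
[0, -50] [[325.8 291.5]]
[45, 50] [[392.  158.5]]
[45, -50] [[384.6 291.3]]
[-9.5, 50] [[311.7 158.9]]
[-9.5, -50] [[313.4 291.6]]
```

View pics/c8.png

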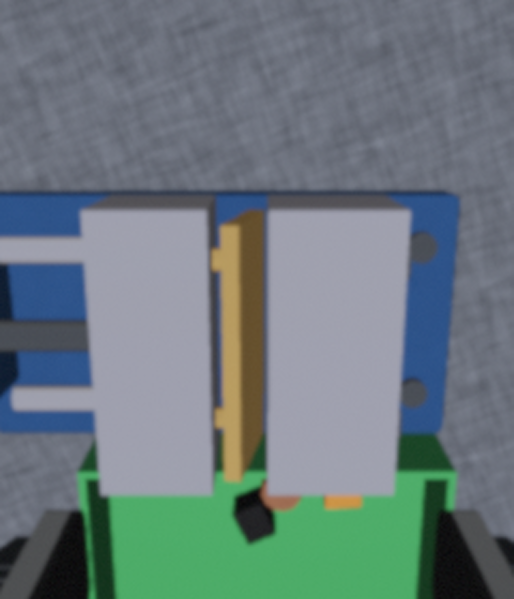

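View pics/w8.png

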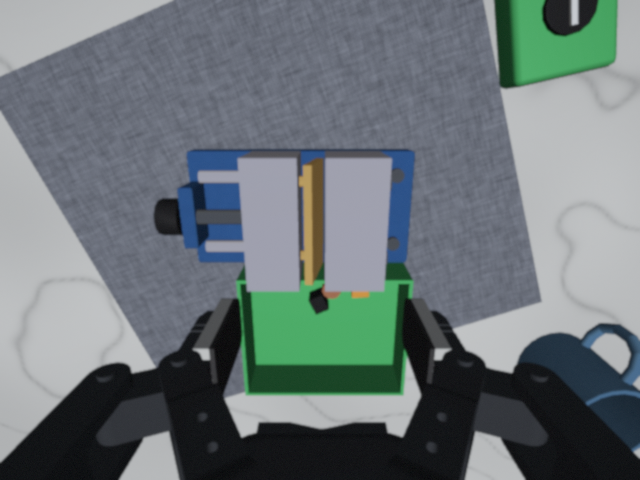

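Fixed-jaw edge is at columns 325.2 and 324.8 against 325.7 and 325.8 predicted, so the vise fit is good to about 0.5 mm. The slot measures about 8.8 mm wide. Next is the gauge.

```bash
cat > s8.py <<'E'
from h import *
o=[180,0,105.5]
robot.line_to(V(-4,0,.24),velocity=.25)
robot.move_to([.513,.270,.24],o)
robot.pause(.2)
im,p=snap("wrist","w9.png");print(p,robot.current_time_s())
KT=camT("wrist",p)
for dx,dy,z,a in ((16,32,.125,15.5),(70,70,.08,15.5)):
    P=np.array([[dx,dy],[dx,-dy],[-dx,-dy],[-dx,dy]])/2e3
    print(z,proj(np.c_[P,[z]*4]@rz(a).T+[.513,.270,0],KT).round(1).tolist())
E
python3 s8.py;python3 -c "
import cv2
a=cv2.imread('pics/w9.png')[140:300,240:400]
cv2.imwrite('pics/c9.png',cv2.resize(a,None,fx=3.75,fy=3.75,interpolation=cv2.INTER_CUBIC))"
```

```text
(array([0.51404706, 0.26740665, 0.24024727]), array([1.79977179e+02, 5.24971273e-02, 1.05233801e+02])) 19.9833
0.125 [[333.2, 209.9], [333.0, 253.7], [310.4, 253.8], [309.7, 210.0]]
0.08 [[366.0, 172.0], [363.3, 255.4], [280.3, 255.8], [276.7, 172.5]]
```

View pics/c9.png

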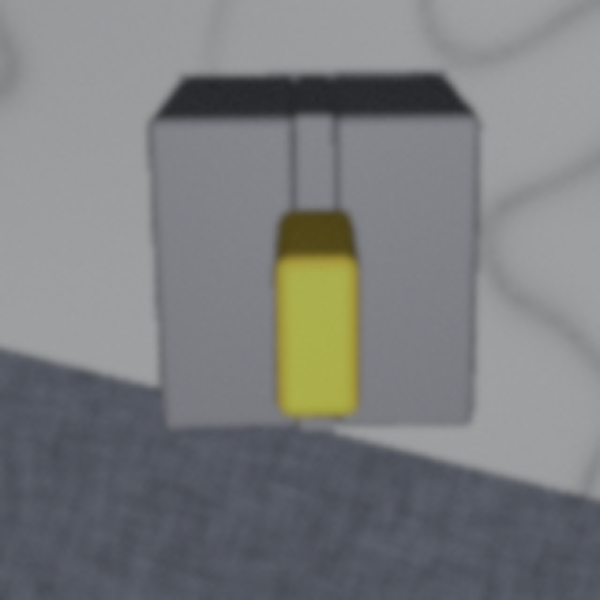

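```bash
cat > s9.py <<'E'
from h import *
for i in range(5): print(robot.current_tool_pos(),robot.current_eef_rot()); 
robot.line_to([.513,.270,.22],[180,0,105.5],velocity=.1)
for i in range(4): print(robot.current_tool_pos(),robot.current_time_s());robot.pause(.05)
A=lambda l:np.array(l)/3.75+[240,140]
obs=[(16,32,.125,A([(277,255),(357,255),(357,416),(277,416)])),(70,70,.08,A([(150,118),(478,118),(472,427),(168,427)]))]
for pose in (([.514047,.267407,.240247],[179.977,.05,105.234]),([.513,.27,.24],[180,0,105.5])):
    KT=camT("wrist",pose)
    def res(p):
        L=[]
        for dx,dy,z,uv in obs:
            q=np.array([[dx,dy],[dx,-dy],[-dx,-dy],[-dx,dy]])/2e3
            m=proj(np.c_[q,np.full(4,z)]@rz(p[2]).T+[p[0],p[1],0],KT)
            L.append(m-uv[np.linalg.norm(m[:,None]-uv[None],axis=2).argmin(1)])
        return np.concatenate(L).ravel()
    s=least_squares(res,[.513,.27,15],x_scale=[.01,.01,1]);print(s.x,s.cost)
E
python3 s9.py
```

```text
[0.51385643 0.26795956 0.24024224] [1.79975887e+02 3.16842384e-02 1.05286255e+02]
[0.51385643 0.26795956 0.24024224] [1.79975887e+02 3.16842384e-02 1.05286255e+02]
[0.51385643 0.26795956 0.24024224] [1.79975887e+02 3.16842384e-02 1.05286255e+02]
[0.51385643 0.26795956 0.24024224] [1.79975887e+02 3.16842384e-02 1.05286255e+02]
[0.51385643 0.26795956 0.24024224] [1.79975887e+02 3.16842384e-02 1.05286255e+02]
[0.51267071 0.26957187 0.21948847] 20.3333
[0.51310893 0.26981541 0.22012514] 20.3833
[0.51336298 0.26997022 0.22050615] 20.4333
[0.51342608 0.27007795 0.2206928 ] 20.4833
[ 0.51474992  0.27196165 15.74528027] 6.69289544333216
[ 0.51357731  0.27472286 16.01378616] 6.962691203685904
```

```bash
cat > s10.py <<'E'
from h import *
robot.line_to([.5142,.271,.20],[180,0,105.7],velocity=.1)
robot.pause(.3)
im,p=snap("wrist","w10.png");print(p,robot.current_time_s());np.save("p10.npy",np.r_[p[0],p[1]])
KT=camT("wrist",p)
for dx,dy,z,a in ((16,32,.125,15.7),(70,70,.08,15.7)):
    P=np.array([[dx,dy],[dx,-dy],[-dx,-dy],[-dx,dy]])/2e3
    print(z,proj(np.c_[P,[z]*4]@rz(a).T+[.5145,.2715,0],KT).round(1).tolist())
E
python3 s10.py;python3 -c "
import cv2
a=cv2.imread('pics/w10.png')[140:300,240:400]
cv2.imwrite('pics/c10.png',cv2.resize(a,None,fx=3.75,fy=3.75,interpolation=cv2.INTER_CUBIC))"
```

```text
(array([0.51452733, 0.2710778 , 0.20056002]), array([ 1.79941080e+02, -1.43036863e-02,  1.05693256e+02])) 21.2333
0.125 [[335.9, 230.8], [335.3, 281.0], [309.0, 281.1], [308.4, 230.9]]
0.08 [[373.3, 184.5], [369.2, 278.3], [274.9, 278.4], [270.7, 184.6]]
```

View pics/c10.png

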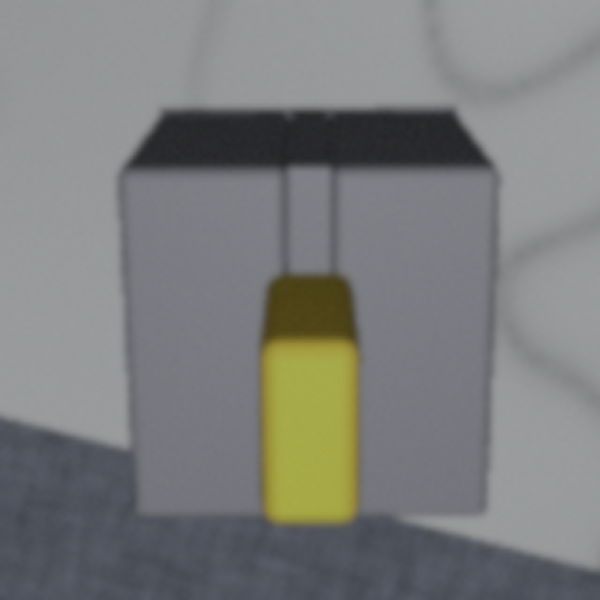

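```bash
cat > s11.py <<'E'
from h import *
o=[180,0,105.7]
robot.line_to([.5145,.2715,.104],o,velocity=.12,f_stop=15)
robot.pause(.15)
print(robot.current_tool_pos(),robot.current_contact_force())
fingers.gripper_to(0.0,force=50)
robot.pause(.1)
print(robot.current_finger_gap(),robot.current_tool_pos(),robot.current_contact_force())
f=robot.line_to([.5145,.2715,.215],o,velocity=.12,f_stop=15)
robot.pause(.2)
print(f,robot.current_tool_pos(),robot.current_contact_force(),robot.current_finger_gap())
snap("wrist","w11.png");snap("side","sd11.png");print(robot.current_time_s())
E
python3 s11.py; python3 -c "
import cv2
a=cv2.imread('pics/sd11.png')[50:250,150:350]
cv2.imwrite('pics/c11.png',cv2.hconcat([cv2.resize(cv2.imread('pics/w11.png'),(480,360)),cv2.resize(a,(320,360))]))"
```

```text
[0.51524714 0.27182781 0.10506607] [-0.61157398  0.03149134  0.62605431]
0.17600383373693473 [0.51467298 0.27156436 0.10416938] [-0.62496972  0.2946053   0.52273448]
False [0.51404944 0.27130069 0.21412856] [-0.3770136   0.38970748 -0.25200118] 0.18426496529362718
24.325
```

View pics/c11.png

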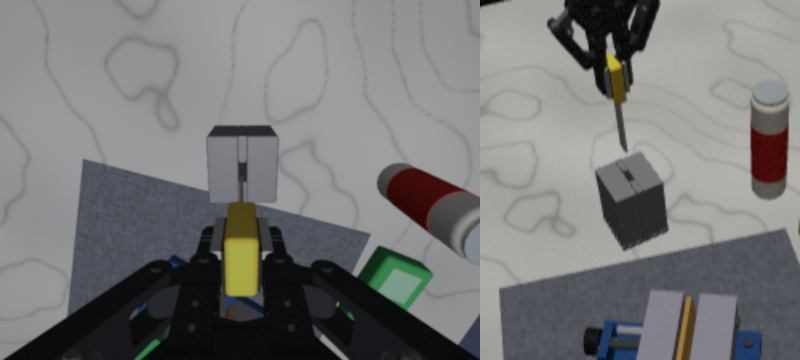

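The gauge is gripped (gap 15.6 mm) and its blade hangs straight below. Next I'll move it above the slot and check alignment before going in.

```bash
cat > s12.py <<'E'
from h import *
o=[180,0,VA+90]
robot.move_to(V(-4,0,.205),o)
robot.line_to(V(-4,0,.176),o,velocity=.1)   # tip 7 mm above the jaws
robot.pause(.3)
im,p=snap("wrist","w12.png");snap("side","sd12.png");snap("top","t12.png")
print(p,rz(VA).T@(p[0]-[VX,VY,0])*1e3,robot.current_contact_force(),robot.current_time_s())
KT=camT("wrist",p)
for q in ([0,50],[0,-50],[45,50],[45,-50]): print(q,proj(V(*q,.075),KT).round(1))
M=np.eye(3)
tip=p[0]+R.from_euler("xyz",p[1],degrees=True).as_matrix()@np.array([[8,0,94],[-8,0,94]]).T.__truediv__(1e3).T[0]
Rm=R.from_euler("xyz",p[1],degrees=True).as_matrix()
for d in ([.008,.0015,.094],[.008,-.0015,.094],[-.008,0,.094]): print("tip",proj(p[0]+Rm@d,KT).round(1),proj(p[0]+Rm@d,camT("side")).round(1))
E
python3 s12.py; python3 -c "
import cv2
a=cv2.imread('pics/sd12.png')[180:280,220:340]
cv2.imwrite('pics/c12.png',cv2.hconcat([cv2.resize(cv2.imread('pics/w12.png')[100:340,220:420],(400,480),interpolation=cv2.INTER_CUBIC),cv2.resize(a,(400,480),interpolation=cv2.INTER_CUBIC)]))"
```

```text
(array([0.54641879, 0.01704832, 0.1765968 ]), array([ 1.79937404e+02, -3.22628786e-02,  7.02610904e+01])) [-3.58674838e+00  1.02939098e-01  1.76596799e+02] [-0.34677835 -0.09022681 -0.84140132] 26.225
[0, 50] [[326.9 166.8]]
[0, -50] [[326.4 309.7]]
[45, 50] [[399.5 166.7]]
[45, -50] [[390.1 309.7]]
tip [[323.7 234.8]] [[283.9 227.6]]
tip [[319.  234.8]] [[282.2 227.5]]
tip [[321.4 258.2]] [[281.9 234.2]]
```

View pics/c12.png

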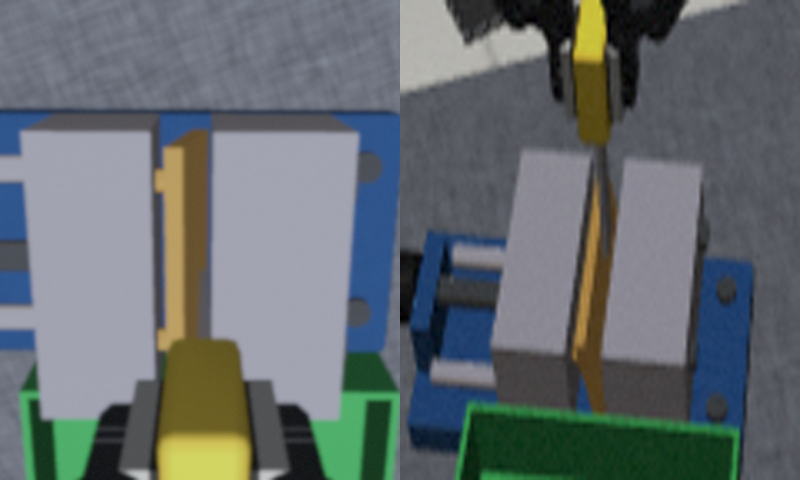

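```bash
cat > s13.py <<'E'
from h import *
o=[180,0,VA+90]
def st(t): 
    p=robot.current_tool_pos();q=rz(VA).T@(p-[VX,VY,0])*1e3;f=rz(VA).T@robot.current_contact_force()
    print(t,"vise",q.round(2),"tipdepth",round(75-(q[2]-94),2),"F",f.round(2),"t",robot.current_time_s(),flush=True);return q,f
robot.line_to(V(-4.6,0,.176),o,velocity=.05);robot.pause(.2);st("above")
f=robot.line_to(V(-4.6,0,.155),o,velocity=.04,f_stop=3);robot.pause(.2);q,F=st(f"in {f}")
if not f:
    f=robot.line_to(V(.5,0,.155),o,velocity=.008,f_stop=2);robot.pause(.2);st(f"side {f}")
snap("side","sd13.png");snap("wrist","w13.png")
E
python3 s13.py; python3 -c "
import cv2
a=cv2.imread('pics/sd13.png')[180:280,220:340]
cv2.imwrite('pics/c13.png',cv2.hconcat([cv2.resize(cv2.imread('pics/w13.png')[100:340,220:420],(400,480),interpolation=cv2.INTER_CUBIC),cv2.resize(a,(400,480),interpolation=cv2.INTER_CUBIC)]))"
```

```text
above vise [-4.6100e+00 -3.0000e-02  1.7597e+02] tipdepth -6.97 F [ 0.14  0.69 -1.17] t 26.675
in False vise [-4.360e+00  4.000e-02  1.553e+02] tipdepth 13.7 F [ 0.67 -0.05 -1.2 ] t 27.55
side True vise [ -3.56  -0.2  153.49] tipdepth 15.51 F [-0.7   0.93 -0.98] t 28.2083
```

View pics/c13.png

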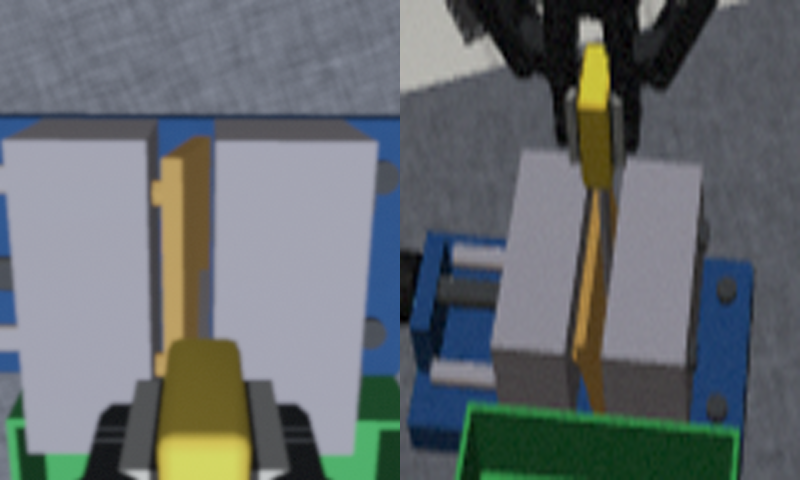

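```bash
cat > st.py <<'E'
from h import *
o=[180,0,VA+90]
def st(t): 
    p=robot.current_tool_pos();q=rz(VA).T@(p-[VX,VY,0])*1e3;f=rz(VA).T@robot.current_contact_force()
    print(t,"vise",q.round(2),"tipdepth",round(75-(q[2]-94),2),"F",f.round(2),"t",robot.current_time_s(),flush=True);return q,f
E
cat > s14.py <<'E'
from st import *
for i in range(5): robot.pause(.08);st("")
for x in (-3,-2.5,-2,-1.5,-1):
    f=robot.line_to(V(x,0,.155),o,velocity=.01,f_stop=5);robot.pause(.25);q,F=st(f"{x} {f}")
    robot.pause(.1);q,F=st("")
    if F[0]<-3: break
E
python3 s14.py
```

```text
vise [ -3.48  -0.17 153.59] tipdepth 15.41 F [ 0.14 -0.28 -0.45] t 28.3917
 vise [ -3.41  -0.19 153.67] tipdepth 15.33 F [ 0.03 -0.23 -0.36] t 28.475
 vise [-3.3700e+00 -1.2000e-01  1.5374e+02] tipdepth 15.26 F [-0.8   0.07 -0.69] t 28.5583
 vise [ -3.36  -0.16 153.74] tipdepth 15.26 F [ 0.24 -0.09 -1.24] t 28.6417
 vise [-3.3500e+00 -1.3000e-01  1.5378e+02] tipdepth 15.22 F [ 0.56  0.38 -0.72] t 28.725
-3 False vise [-3.0300e+00  7.0000e-02  1.5499e+02] tipdepth 14.01 F [ 0.07 -0.25 -1.64] t 29.25
 vise [-3.0100e+00  1.0000e-02  1.5498e+02] tipdepth 14.02 F [ 0.59 -1.04 -0.28] t 29.35
-2.5 False vise [ -2.52   0.   154.99] tipdepth 14.01 F [ 0.02 -0.29  0.3 ] t 29.85
 vise [-2.5100e+00  2.0000e-02  1.5501e+02] tipdepth 13.99 F [-0.53 -0.62 -1.26] t 29.95
-2 False vise [-2.2700e+00  3.0000e-02  1.5494e+02] tipdepth 14.06 F [-0.38 -0.84 -0.26] t 30.45
 vise [-2.2700e+00  2.0000e-02  1.5493e+02] tipdepth 14.07 F [-0.83  0.16 -0.82] t 30.55
-1.5 False vise [-2.0400e+00  6.0000e-02  1.5488e+02] tipdepth 14.12 F [-2.91 -0.82  0.47] t 31.05
 vise [ -2.02   0.   154.87] tipdepth 14.13 F [-3.62 -0.33  0.94] t 31.15
```

```bash
cat >> st.py <<'E'
def avg(n=8,dt=.035):
    P=[];F=[]
    for i in range(n):
        robot.pause(dt);P.append(robot.current_tool_pos());F.append(robot.current_contact_force())
    q=rz(VA).T@(np.mean(P,0)-[VX,VY,0])*1e3;f=rz(VA).T@np.mean(F,0)
    print("x,y",q[:2].round(2),"depth",round(169-q[2],2),"F",f.round(2),"t",round(robot.current_time_s(),2),flush=True)
    return q,f
E
cat > s15.py <<'E'
from st import *
avg()
f=robot.line_to(V(-1.5,0,.169-.026),o,velocity=.03,f_stop=5);print(f);avg()
for d in (28,29,30,31,32,33,34):
    f=robot.line_to(V(-1.5,0,.169-d/1e3),o,velocity=.01,f_stop=6);q,F=avg()
    if f or F[2]>3.5: print("stop",f);break
E
python3 s15.py
```

```text
x,y [-2.01  0.03] depth 14.12 F [-3.91 -0.17  1.33] t 31.42
False
x,y [-2.04 -0.02] depth 26.55 F [-4.49  0.31 -3.01] t 32.23
x,y [-4.   -0.18] depth 28.34 F [1.64 0.1  1.12] t 32.71
stop True
```

```bash
cat > s16.py <<'E'
from st import *
avg()
for x in (-3.2,-2.6,-2.0,-1.5):
    robot.line_to(V(x,0,.169-.026),o,velocity=.01);q,F=avg(5)
    if F[0]<-3: break
snap("side","sd16.png")
E
python3 s16.py
```

```text
x,y [-4.44 -0.12] depth 28.5 F [ 4.37 -0.1   3.24] t 32.98
x,y [-4.39  0.02] depth 26.48 F [ 0.81 -0.06 -1.08] t 33.83
x,y [-3.01  0.08] depth 26.12 F [-0.3  -0.38 -0.66] t 34.25
x,y [-2.29  0.06] depth 26.07 F [-0.77 -0.01 -0.33] t 34.67
x,y [-2.13  0.05] depth 26.14 F [-2.71 -0.06  1.1 ] t 35.08
```

```bash
cat > s17.py <<'E'
from st import *
for d in (28,30,31,32,33,34,35):
    robot.line_to(V(-1.5,0,.169-d/1e3),o,velocity=.012);q,F=avg(6)
    if F[2]>4: print("stop");break
E
python3 s17.py
```

```text
x,y [-2.09  0.05] depth 28.45 F [-3.6   0.19 -0.97] t 35.65
x,y [-2.03  0.03] depth 30.15 F [-4.94  0.11  0.39] t 36.17
x,y [-2.01  0.03] depth 31.03 F [-4.95  0.19  1.08] t 36.62
x,y [-2.03  0.04] depth 31.99 F [-5.52 -0.02  1.41] t 37.07
x,y [-2.03  0.04] depth 32.97 F [-5.59  0.15  1.68] t 37.52
x,y [-2.03  0.05] depth 33.96 F [-5.5  -0.24  1.23] t 37.97
x,y [-2.03  0.05] depth 34.97 F [-5.7  -0.06  1.57] t 38.42
```

```bash
cat > s18.py <<'E'
from st import *
for d in (36,37,38,39,40,41):
    robot.line_to(V(-1.5,0,.169-d/1e3),o,velocity=.012);q,F=avg(6)
    if F[2]>4.5: print("stop");break
E
python3 s18.py
```

```text
x,y [-2.04  0.06] depth 35.97 F [-5.9   0.25  1.91] t 38.87
x,y [-2.04  0.06] depth 36.97 F [-5.39  0.37  2.07] t 39.32
x,y [-2.05  0.08] depth 37.89 F [-5.58  0.08  1.87] t 39.77
x,y [-2.05  0.09] depth 38.72 F [-5.97  0.34  2.82] t 40.22
x,y [-2.04  0.13] depth 39.48 F [-6.68  0.21  4.36] t 40.67
x,y [-2.04  0.16] depth 40.22 F [-7.28  0.01  5.6 ] t 41.12
stop
```

Fz stays flat near 1.8 N until about 38.1 mm, then climbs about 1.85 N per mm, so that is where both plates are first touched. I'll go about 4 mm deeper in measured steps.

```bash
cat > s19.py <<'E'
from st import *
for d in (42,42.8):
    robot.line_to(V(-1.5,0,.169-d/1e3),o,velocity=.012);q,F=avg(6)
    if F[2]>9: print("stop");break
robot.pause(.5);avg();robot.pause(.5);avg();print(robot.current_eef_rot(),robot.current_finger_gap())
snap("side","sd19.png");snap("wrist","w19.png");snap("top","t19.png")
E
python3 s19.py; python3 -c "
import cv2
a=cv2.imread('pics/sd19.png')[180:430,200:350]
cv2.imwrite('pics/c19.png',cv2.hconcat([cv2.resize(cv2.imread('pics/w19.png')[100:340,220:420],(400,480),interpolation=cv2.INTER_CUBIC),cv2.resize(a,(288,480),interpolation=cv2.INTER_CUBIC)]))"
```

```text
x,y [-2.04  0.23] depth 40.95 F [-8.01 -0.49  7.33] t 41.57
x,y [-2.03  0.27] depth 41.48 F [-8.14 -0.15  8.17] t 42.02
x,y [-2.04  0.26] depth 41.49 F [-8.24 -0.12  8.15] t 42.78
x,y [-2.04  0.24] depth 41.48 F [-8.21 -0.55  8.82] t 43.55
[-1.79925962e+02 -6.51350999e-02  7.02777598e+01] 0.1818352192108098
```

View pics/c19.png

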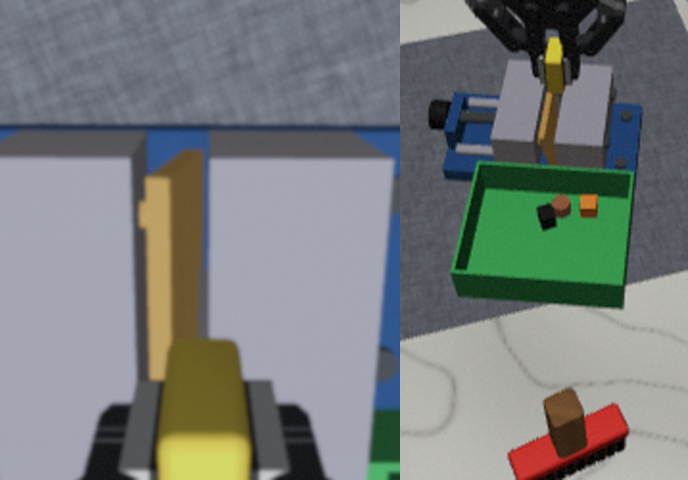

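View pics/sd19.png

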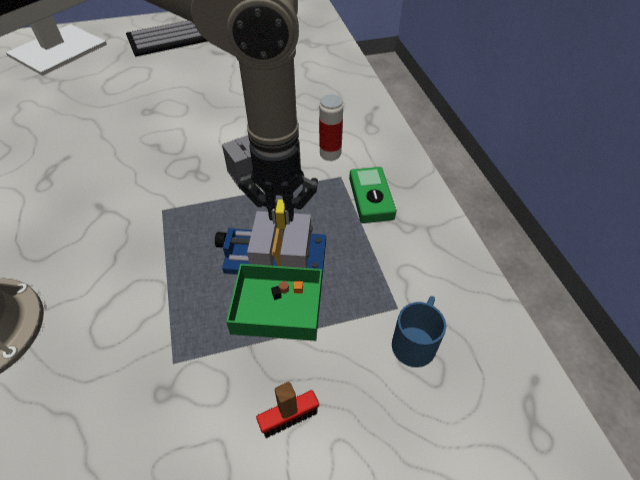

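```bash
python3 -c "
from st import *
avg();workorder.close_job();print(robot.current_time_s())"
```

```text
x,y [-2.03  0.25] depth 41.48 F [-8.11 -0.23  8.75] t 43.97
the job is handed in; nothing more can be done
the job is handed in; nothing more can be done
```

I handed the job in at about 44 s with everything in the state you asked for. The job gave no verdict, so this rests on my own checks.

- **Scraps:** I swept all three into the green tray with the brush. They show on the tray floor in the last side picture.
- **Brush:** it stands upright, released, at its old place on the bench.
- **Gauge:** I lifted it from the holder, entered the slot clear of both plates, and moved it over until the force sensor showed contact with the fixed jaw. From there it slid down in small steps.
    - **First touch on both plates:** about 38.1 mm down, judged from the force.
    - **Final position:** about 41.5 mm down, 3.4 mm deeper, still and held. The tool was within 0.1° of upright.
- **Forces:** pushing down past first touch added about 6.5 N, which I estimate puts about 4.5 to 5 N on the brass plate. The pad force itself cannot be read directly. The side force into the fixed jaw, about 8 N, is more than needed but within limits.

Two things did not go as expected:
- **False stop:** a force-triggered stop at 26 to 28 mm left the arm drifting about 2 mm sideways toward the brass plate, with about 4 N on the tool. I backed up, pressed it against the fixed jaw again, and went on in steps without force stops.
- **Slot width:** the picture gave about 8.8 mm, but the touch depth implies about 9.7 mm. Both are within the stated range, and I trusted the force.

The can, meter and mug were not touched and look unmoved in the last side picture.

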